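# Lay out the slide holders to dry, the long one on spacers

### The job

Put the three loose slide holders out to dry: the square one and the round one each flat on the black mat of its own shape, centred in the white outline (the square one with its edges parallel to it), and the long one as a second layer squarely above the long board that has no grip, after laying one black stick across each outlined end of that board, so that the upper board rests level on the two sticks, clear of the slides below. Carry the holders level, set them down without dropping them, and leave the glass jar and the amber vial standing where they are.

Things in the scene. Friction and masses are not known exactly. Their poses are not given: they have to be found in the camera images.
- stick_a: Loose black plastic spacer stick, 80 x 16 x 16 mm, plain square bar, 0.03 kg, lying flat; the two sticks are alike. Origin at its centre (8 mm above what it lies on); x along its length, y and z across.
- stick_b: Loose black plastic spacer stick, 80 x 16 x 16 mm, plain square bar, 0.03 kg, lying flat; the two sticks are alike. Origin at its centre (8 mm above what it lies on); x along its length, y and z across.
- long_holder: Loose long slide holder: grey plastic board 230 (x) x 44 (y) x 8 mm, 0.12 kg, with two glass slides (2 mm thick, fixed on it) end to end along x. In its middle stands a black upright grip, 12 mm thick along the holder's x, 34 mm along y, top 44 mm above the underside; nothing else rises above 10 mm. Origin: centre of the underside; z up.
- square_holder: Loose square slide holder: grey plastic board 84 x 84 x 8 mm, 0.09 kg, with two glass slides (2 mm thick, fixed on it), one each side of the grip. In its middle stands a black upright grip, 12 mm thick along the holder's x, 34 mm along y, top 44 mm above the underside; nothing else rises above 10 mm. Origin: centre of the underside; z up.
- round_holder: Loose round slide holder: grey plastic disc, diameter 84 mm, 8 mm thick, 0.08 kg, with four small round cover glasses (fixed on it). In its middle stands a black upright grip, 12 mm thick along the holder's x, 34 mm along y, top 44 mm above the underside; nothing else rises above 10 mm. Origin: centre of the underside; z up.
- lower_board: Fixed long grey board 230 (x) x 44 (y) mm on a black mat 240 x 56 mm, no grip; its top is 11 mm above the bench. Two slides (2 mm thick, 26 wide) cover x from -76 to +76 mm. At x = +95 and -95 mm (y = 0) a white outline, 32 (x) x 38 (y) mm, marks where a stick goes, its length along y, overhanging both edges, not on a slide; the next board then lies 27 mm above the bench. Origin: centre of the underside, on the bench.
- square_mat: Fixed black rubber mat, 112 x 112 x 4 mm, with a thin white square outline, 104 mm inside, for the square holder. Origin: centre of the underside, on the bench; x and y along its edges.
- round_mat: Fixed black rubber disc, diameter 114 mm, 4 mm thick, with a thin white circle, about 104 mm inside, for the round holder. Origin: centre of the underside, on the bench.
- jar: Bystander, loose: clear glass jar with a steel lid, diameter 44 mm, 48 mm tall; to be left standing. Origin: centre of the underside.
- vial: Bystander, loose: small amber glass bottle with a white cap, diameter 30 mm, 55 mm tall; to be left standing. Origin: centre of the underside.
Mind the look-alikes: they are no part of the job. What is shaped like the round_holder but yellow is not meant.

How it is judged:
By the outcome, as a careful person would: the job done as asked, in the order asked, and still so for the second after the job is handed in, with the robot touching nothing.
It also fails if it takes over 118 s, if anything falls off the work surface, if the arm or the gripper's body presses on something with over 40 N, if the wrist force passes 120 N, or if a joint passes its speed limit or range.

### The arm

A 6-joint arm with a two-finger parallel gripper is mounted at the origin on the work surface. World frame = base frame: x ahead of the robot, y to its left, z up, the work surface at z = 0. Lengths are in m, angles in rad, forces in N, time in s.
With the tool pointing down it reaches from about 0.275 to 0.75 m from the base axis. Payload 10.2 kg.
Tool frame: the origin (TCP) lies at the very end of the fingers, on their centre line; the grasp point (between the pads) lies 19 mm behind it; z points along the fingers, x is the direction in which the jaws open and shut, and the axes are right-handed (so a half turn about z gives the same grasp; the last joint's range is limited). The gripper opens to 88 mm and grips with 3 to 60 N. Pads are 18 mm wide; open, the fingers measure 123 mm over their backs; the gripper's body (75 mm by 187 mm) begins 45 mm behind the grasp point.
Start: joints at [1, 0.313, 1.498, -0, 1.331, -0.223], TCP at [0.179, 0.494, 0.239] pointing down, gripper open.
Joint ranges: [-2.94, 2.94], [-0.97, 2.17], [0.19, 2.56], [-1.23, 4.37], [0.02, 3.11], [-2.88, 2.88]. Speed limits (rad/s): [2.39, 2.39, 3.01, 3.14, 3.14, 3.14].

### API

Orientations are given as [roll, pitch, yaw] about the fixed x, y, z axes, in that order (R = Rz(yaw) Ry(pitch) Rx(roll)).
In Python, from rig import telemetry, viewer, workorder gives the robot as it stands.
- The arm moves only by the tool arm_command, never from a script. Its argument "commands" is a list of rows, each a list of 3 entries, a list of its own where there are three numbers: the opening, from 0 (shut) to 1 (fully open), then the shift along the world's x, y, z in mm, then the turn about the world's z in rad. In form: [[claw, [tx, ty, tz], spin], ...]. A call has exactly 10 rows; each row shifts and turns the commanded pose from where the row before left it; what a row does not reach is not made up. A row lasts 1/12 s, in which the tool goes at most 41.7 mm and 7.16 degrees, less where a joint would pass 70% of its speed; a pose out of reach is approached as far as the arm can. A call with a gripper value outside its range is refused whole. The fingers move at their own pace and stop on an object; the grip force is fixed at half the most. Time passes only in rows, so rows that do not move let the fingers close, or fill a call up. It gives the time, the measured TCP pose, the force and the opening at its end, in the units of the state.
- telemetry.get_state(): the state, without advancing time (a new reading comes with each control period).
- viewer.read_camera(name): name is "scene" or "top"; returns the picture (480x640x3 uint8, red, green, blue); there is no depth.
- viewer.get_calibration(name): a dict with "vertical_fov" (degrees; the focal length in pixels is half the picture's height over the tangent of half this angle, whatever the lens; pixels are square), "cx", "cy" (the principal point, pixels), "cam_to_world" (4x4, takes a point from camera to world coordinates). Camera axes: x right, y up, looking along -z (the intrinsics and any distortion apply to the point x, -y, -z); pixel columns grow to the right and rows downward; lengths in m; the calibration is good to about 2 mm. A picture is of the moment at which its call begins. get_calibration takes no time and is no camera call.
- workorder.hand_in(): hands the job in, once; it reports no verdict.
The state is a dict: "t": time; "joint_pos": joint angles; "qvel": joint speeds; "tau": joint torques, N m; "position": TCP position; "orientation": TCP orientation; "force": force on the tool from outside, world axes, zero at the start; "moment": the same for the moment, N m; "opening": finger opening in m.
Only numpy, scipy, OpenCV 4.12 (cv2) and the standard library are available. Lean on these libraries where they do the work, as an engineer would, in place of code of your own. Each camera call takes 0.05 s, during which the arm holds its last target. There are 200 camera calls.

## Working session

There is one attempt and no reset: what is moved stays moved. The work goes in short steps, Python scripts to look and compute and a tool call to move; the robot and the scene stay as the last step left them, time stands still between calls to the robot, and variables do not carry over. Pictures are saved under pics/ and viewed, about 12 in all and at most 16, crops included, and the job is handed in when it is done.

Besides the shell and the picture viewer there is one more tool, called after "Request:" by a JSON object that holds its "method" and its "body". arm_command: Moves the arm, as the interface text tells. Its arguments: {"type":"object","properties":{"commands":{"type":"array","items":{"type":"array"}}},"required":["commands"]}

```bash
mkdir -p pics; ls; python3 - <<'E'
from rig import telemetry, viewer
import cv2
print(telemetry.get_state())
for n in("scene","top"):
    im=viewer.read_camera(n); cv2.imwrite(f"pics/{n}0.png",im[:,:,::-1]); print(n,viewer.get_calibration(n))
E
```

```text
pics
{'t': 0.0, 'joint_pos': array([ 9.99628697e-01,  3.13438420e-01,  1.49843335e+00, -1.95925096e-06,
        1.33098591e+00, -2.23421997e-01]), 'qvel': array([ 1.02299188e-03, -3.53100109e-05,  1.91338095e-04, -1.70273146e-03,
       -2.86515087e-04,  1.87104817e-03]), 'tau': array([ 1.00423460e-04, -4.02217448e+01, -2.52262866e+01,  6.93711243e-02,
        3.54186154e-02, -8.27956524e-05]), 'position': array([0.17879695, 0.49335708, 0.2381684 ]), 'orientation': array([-3.14131422e+00,  1.23400491e-03,  1.22305133e+00]), 'force': array([-0.07616122,  0.4398258 ,  0.1281248 ]), 'moment': array([0.03901028, 0.02104768, 0.01623293]), 'opening': 0.0882671306646759}
scene {'vertical_fov': 49.81797953218116, 'cx': 328.5957850520515, 'cy': 239.10246180061876, 'cam_to_world': array([[-0.74237887, -0.50687053,  0.4381277 ,  0.98631493],
       [ 0.66995478, -0.56733097,  0.47884879,  0.51640198],
       [ 0.00584907,  0.64901297,  0.76075486,  0.89764701],
       [ 0.        ,  0.        ,  0.        ,  1.        ]])}
top {'vertical_fov': 47.384378519145066, 'cx': 321.33831180007377, 'cy': 230.944432411333, 'cam_to_world': array([[ 0.00272734,  0.99761241, -0.06900757,  0.41185267],
       [-0.99976818,  0.00124636, -0.02149514, -0.05553347],
       [-0.02135781,  0.06905019,  0.99738454,  1.17110327],
       [ 0.        ,  0.        ,  0.        ,  1.        ]])}
```

View pics/top0.png

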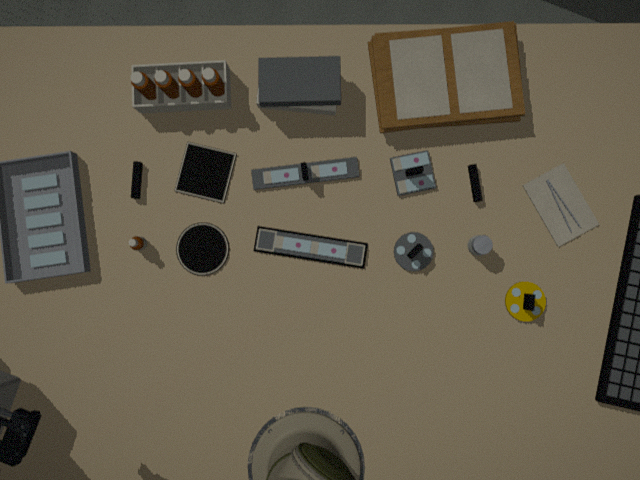

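View pics/scene0.png

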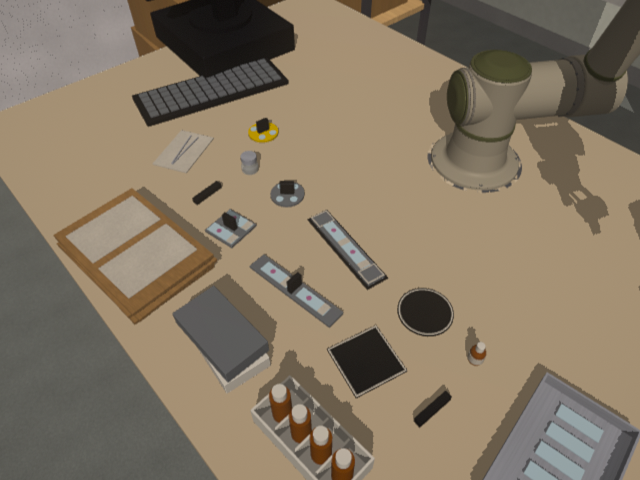

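Top view: long holder (305,173), square holder (413,173), grey round holder (414,252). The yellow disc (526,301) is the decoy. Lower board without grip is at (311,247), square mat (207,172), round mat (203,249), sticks (137,180) and (475,183), vial (137,243), jar (482,244). Next I'll confirm in an enlarged crop and segment.

```bash
cat > h.py <<'E'
import numpy as np, cv2
from rig import viewer, telemetry
C={n:viewer.get_calibration(n) for n in("scene","top")}
def ray(n,uv):
    c=C[n]; f=240/np.tan(np.radians(c["vertical_fov"]/2)); uv=np.atleast_2d(uv)
    d=np.c_[(uv[:,0]-c["cx"])/f,-(uv[:,1]-c["cy"])/f,-np.ones(len(uv))]
    return c["cam_to_world"][:3,3], d@c["cam_to_world"][:3,:3].T
def p2w(n,uv,z):
    o,d=ray(n,uv); return (o+d*((z-o[2])/d[:,2])[:,None])[:,:2]
def w2p(n,P):
    c=C[n]; f=240/np.tan(np.radians(c["vertical_fov"]/2)); M=np.linalg.inv(c["cam_to_world"])
    q=np.atleast_2d(P)@M[:3,:3].T+M[:3,3]
    return np.c_[c["cx"]-f*q[:,0]/q[:,2],c["cy"]+f*q[:,1]/q[:,2]]
def shot(n,name=None):
    im=viewer.read_camera(n)[:,:,::-1].copy()
    if name: cv2.imwrite(f"pics/{name}.png",im)
    return im
def blobs(im):
    up=cv2.resize(im,None,fx=4,fy=4,interpolation=cv2.INTER_CUBIC)
    s=cv2.cvtColor(up,cv2.COLOR_BGR2HSV)
    m=((s[:,:,1]<60)|(s[:,:,2]<45)).astype(np.uint8)
    cs,_=cv2.findContours(m,cv2.RETR_EXTERNAL,cv2.CHAIN_APPROX_NONE)
    return [(c[:,0,:]+.5)/4-.5 for c in cs if cv2.contourArea(c)>16*80]
E
python3 - <<'E'
from h import *
im=cv2.imread("pics/top0.png")
print(im[173,240],im[230,240],im[150,265])
for n in("top","scene"):
  print(n)
  for c in blobs(cv2.imread(f"pics/{n}0.png")):
    u=c.mean(0)
    w=p2w(n,c,0.004)*1000
    r=cv2.minAreaRect(w.astype(np.float32))
    if max(r[1])<300: print(u.round(),np.round(r[0],1),np.round(r[1],1),round(r[2],1))
cv2.imwrite("pics/crop0.png",cv2.resize(im[130:320,120:555],None,fx=1.83,fy=1.83,interpolation=cv2.INTER_CUBIC))
E
```

```text
[ 92 110 121] [ 94 112 121] [ 94 113 123]
top
[301. 456.] [50.8  0.7] [150.1 246.6] 0.6
[ 14. 419.] [ 97.  604.8] [200.8  89.3] 2.5
[532. 302.] [ 344.  -473.8] [35.7 52.1] 83.4
[479. 245.] [ 463.4 -366.5] [46.7 55. ] 0.1
[413. 251.] [ 449.9 -225.8] [85.5 85.8] 2.5
[310. 247.] [458.1  -6.1] [241.9  59.4] 80.7
[203. 249.] [455.  225.3] [114.3 114. ] 34.7
[475. 183.] [ 596.2 -357.3] [82.8 24.4] 9.4
[560. 204.] [ 551.5 -539.4] [156.5 106.4] 28.6
[136. 181.] [603.  371.2] [24.4 82.6] 89.8
[304. 173.] [618.3   6.5] [ 51.8 233.8] 6.9
[ 44. 218.] [523.5 578.2] [277.8 193.9] 8.6
[413. 173.] [ 618.8 -226.2] [90.3 89.4] 12.3
[205. 172.] [621.  223.1] [116.8 115.4] 76.4
[175.  86.] [809.5 279.8] [117.4 224.6] 3.0
[299.  85.] [812.7  21.4] [137.4 188. ] 0.0
[419.  77.] [ 829.1 -242.1] [177.2 114.8] 5.6
[481.  71.] [ 842.5 -376.1] [177.1 114.3] 5.6
scene
[293. 442.] [820.4 246. ] [ 57.  184.4] 4.6
[432. 409.] [598.7 370.4] [16.5 84. ] 87.5
[323. 428.] [767.6 258.8] [ 54.  224.8] 2.9
[562. 442.] [493.8 571.4] [248.5 178. ] 8.7
[366. 361.] [619.3 223.9] [112.5 112.1] 76.4
[425. 312.] [453.6 226.9] [112.9 112.4] 18.0
[223. 339.] [790.1  -3.4] [227.8 119.3] 86.8
[297. 290.] [611.1   6.3] [ 59.3 233.4] 7.3
[147. 260.] [ 804.6 -269.2] [177.8 114.9] 5.8
[347. 249.] [458.   -5.4] [239.9  55. ] 81.3
[230. 228.] [ 616.9 -224.1] [89.1 89.9] 11.4
[112. 228.] [ 818.3 -404.5] [177.4 115.2] 5.9
[207. 192.] [ 592.7 -358.1] [83.9 23.3] 8.5
[287. 194.] [ 449.7 -223. ] [89.8 84.3] 48.3
[444. 165.] [ 79.9 -35.1] [117.3  70.8] 69.7
[249. 162.] [ 449.7 -379.7] [98.1 44.5] 58.2
[511. 155.] [-85.   60.1] [73.3 33.8] 66.0
[487. 163.] [-3.3 41.6] [190.7 180.3] 55.0
[183. 151.] [ 551.5 -533.6] [153.2 101.9] 28.6
[260. 126.] [ 330.9 -480.3] [64.3 42.5] 19.1
[366.   7.] [-380.1 -786.1] [133.9  35.1] 42.8
```

View pics/crop0.png

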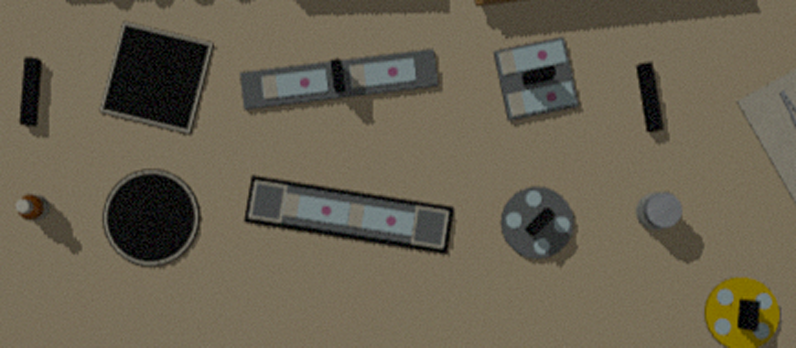

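Identities confirmed: grey round holder at crop (538,222), yellow decoy at (742,315), and the board with two end outlines and no grip at (350,215). Next I'll refine the poses by fitting silhouettes in both cameras.

```bash
cat >> h.py <<'E'
from scipy.optimize import least_squares
def box(a,b,z0,z1): return np.array([[x,y,z] for x in(-a/2,a/2) for y in(-b/2,b/2) for z in(z0,z1)])
def disc(d,z0,z1): t=np.linspace(0,2*np.pi,40,endpoint=False); return np.vstack([np.c_[d/2*np.cos(t),d/2*np.sin(t),0*t+z] for z in(z0,z1)])
grip=box(.012,.034,.008,.044)
MOD=dict(stick=box(.08,.016,0,.016),long=np.vstack([box(.23,.044,0,.008),grip]),square=np.vstack([box(.084,.084,0,.008),grip]),
 round=np.vstack([disc(.084,0,.008),grip]),lower=box(.24,.056,0,.003),sqmat=box(.112,.112,0,.004),rdmat=disc(.114,0,.004),jar=disc(.044,0,.048),vial=disc(.03,0,.055))
def place(m,p,z=0):
    c,s=np.cos(p[2]),np.sin(p[2]); M=MOD[m]; return np.c_[M[:,0]*c-M[:,1]*s+p[0],M[:,0]*s+M[:,1]*c+p[1],M[:,2]+z]
def fit(n,bl,m,guess,z=0):
    """guess x,y in mm, yaw deg"""
    g=np.array([guess[0]/1e3,guess[1]/1e3,np.radians(guess[2])])
    u=w2p(n,place(m,g,z)).mean(0)
    c=min(bl,key=lambda c:np.linalg.norm((c.min(0)+c.max(0))/2-u))
    def r(p):
        h=cv2.convexHull(w2p(n,place(m,p,z)).astype(np.float32))
        return [cv2.pointPolygonTest(h,(float(a),float(b)),True) for a,b in c[::4]]
    s=least_squares(r,g,loss="soft_l1",f_scale=.3,x_scale=[.001,.001,.01],diff_step=1e-3)
    return s.x*[1e3,1e3,180/np.pi],np.median(np.abs(s.fun))
def grips(n,im,g,z=0,r=26):
    """dark grip centre/yaw from its top face region near guess"""
E
python3 - <<'E'
from h import *
G=[("stick",594,-358,9),("stick",600,371,-2),("long",615,6,97),("square",617,-225,12),("round",450,-224,40),("lower",458,-6,81),("sqmat",620,223,-13.6),("rdmat",454,226,0),("jar",455,-368,0),("vial",460,368,0)]
B={n:blobs(cv2.imread(f"pics/{n}0.png")) for n in C}
for m,*g in G:
    for n in C:
        p,e=fit(n,B[n],m,g); print(m,n,p.round(1),round(e,2))
E
```

```text
stick scene [ 595.3 -353.8   15.9] 1.25
stick top [ 595.5 -357.3    8.3] 0.5
stick scene [ 5.997e+02  3.711e+02 -3.000e-01] 0.86
stick top [602.6 369.6  -1.9] 0.53
long scene [617.5   7.5  96.9] 0.74
long top [617.7   5.8  97. ] 0.24
square scene [ 617.2 -223.4   12.2] 0.32
square top [ 618.4 -225.7   11.8] 0.18
round scene [ 449.1 -223.4   32. ] 0.35
round top [ 449.8 -225.7   37.2] 0.15
lower scene [455.7  -7.2  81.3] 0.74
lower top [458.3  -6.8  81.1] 0.5
sqmat scene [618.3 223.1 -13.7] 0.49
sqmat top [621.  222.6 -13.7] 0.18
rdmat scene [451.9 225.9  -0. ] 0.59
rdmat top [454.7 225.6   2.3] 0.26
jar scene [ 462.  -359.6   19.8] 0.62
jar top [ 462.8 -360.2   16.6] 0.49
vial scene [469.4 236.9   1.3] 13.5
vial top [ 594.9  353.8 -130.1] 4.82
```

Request:
{"method": "arm_command", "body": {"commands": [[0.4,[18,-30,-3],-0.06],[0.4,[18,-30,-3],-0.06],[0.4,[18,-30,-3],-0.06],[0.4,[18,-30,-3],-0.06],[0.4,[18,-30,-3],-0.06],[0.4,[18,-30,-3],-0.06],[0.4,[18,-30,-3],-0.06],[0.4,[18,-30,-3],-0.06],[0.4,[18,-30,-3],-0.06],[0.4,[18,-30,-3],-0.06]]}}

```text
t: 0.93
position: [0.3594, 0.192, 0.2085]
orientation: [-3.142, 0.0, 0.62]
force: [1.3, 0.2, 0.1]
opening: 0.0355
```

Request:
{"method": "arm_command", "body": {"commands": [[0.4,[18,-30,-6],-0.04],[0.4,[18,-30,-6],-0.04],[0.4,[18,-30,-6],-0.04],[0.4,[18,-30,-6],-0.04],[0.4,[18,-30,-6],-0.04],[0.4,[18,-30,-6],-0.04],[0.4,[18,-30,-6],-0.04],[0.4,[18,-30,-6],-0.04],[0.4,[18,-30,-6],-0.04],[0.4,[18,-30,-6],-0.054]]}}

```text
t: 1.77
position: [0.5394, -0.1081, 0.148]
orientation: [-3.141, 0.001, 0.207]
force: [0.1, 0.3, -1.0]
opening: 0.0355
```

```bash
python3 - <<'E'
from h import *
im=cv2.imread("pics/top0.png")
for nm,P in dict(sq=(.618,-.225),rd=(.450,-.225),lg=(.6177,.0065)).items():
    u,v=w2p("top",[[*P,.03]])[0]; u,v=int(u),int(v)
    c=cv2.resize(im[v-13:v+14,u-13:u+14],None,fx=8,fy=8,interpolation=cv2.INTER_CUBIC)
    m=(c.max(2)<45).astype(np.uint8); 
    k,l,st,ce=cv2.connectedComponentsWithStats(m)
    i=1+st[1:,4].argmax(); ys,xs=np.nonzero(l==i)
    w=p2w("top",np.c_[(xs+.5)/8-.5+u-13,(ys+.5)/8-.5+v-13],.035)*1e3
    print(nm,np.round(w.mean(0),1),[np.round(q,1) for q in cv2.minAreaRect(w.astype(np.float32))],(np.degrees(.5*np.arctan2(2*np.cov(w.T)[0,1],np.cov(w.T)[0,0]-np.cov(w.T)[1,1]))-90).round(1))
print(telemetry.get_state())
E
```

```text
sq [ 615.3 -224.6] [array([ 614.5, -225.2]), array([20.5, 39.4]), np.float64(11.6)] -164.7
rd [ 448.2 -224.8] [array([ 446.1, -227.7]), array([24.3, 37.6]), np.float64(46.7)] -131.1
lg [614.7   4.2] [array([613.8,   2.4]), array([43.1, 19.1]), np.float64(5.2)] -79.9
{'t': 1.7667, 'joint_pos': array([-4.10769011e-01,  4.53089144e-01,  1.54433920e+00, -4.63550199e-06,
        1.14488727e+00, -6.17584656e-01]), 'qvel': array([-0.46973505,  0.6438325 , -0.77855445,  0.00286419,  0.12819904,
        0.19246078]), 'tau': array([ 1.71022642e+00, -4.83566558e+01, -1.96456057e+01, -4.33281634e-02,
       -1.04414646e-01, -4.77959365e-01]), 'position': array([ 0.5393911 , -0.10807833,  0.14804815]), 'orientation': array([-3.14117745e+00,  5.91862784e-04,  2.06817684e-01]), 'force': array([ 0.11807154,  0.33473332, -0.99525678]), 'moment': array([-0.0272136 , -0.00021113,  0.05921806]), 'opening': 0.03548921462899904}
```

Request:
{"method": "arm_command", "body": {"commands": [[0.4,[20,-29,-20],0],[0.4,[20,-29,-20],0],[0.4,[20,-29,-20],0],[0.4,[18,-29,-20],0],[0.4,[0,0,0],0],[0.4,[0,0,0],0],[0.4,[0,0,0],0],[0.4,[0,0,0],0],[0.4,[0,0,0],0],[0.4,[0,0,0],0]]}}

```text
t: 2.6
position: [0.6171, -0.2218, 0.07]
orientation: [3.141, -0.001, 0.21]
force: [0.2, -0.2, -1.0]
opening: 0.0351
```

```bash
python3 - <<'E'
from h import *
a=shot("scene","s1");b=shot("top","t1");print(telemetry.get_state()["position"])
T=telemetry.get_state()["position"]
for n,im,o in(("scene",a,(160,150)),("top",b,(345,110))):
    print(n,((w2p(n,[T,[*T[:2],.044],[*T[:2],.008]])-o)*3).round())
cv2.imwrite("pics/c1.png",np.hstack([cv2.resize(a[150:290,160:290],None,fx=3,fy=3),cv2.resize(b[110:250,345:475],None,fx=3,fy=3)]))
E
```

```text
[ 0.61708382 -0.22203566  0.0695475 ]
scene [[201. 174.]
 [205. 198.]
 [212. 230.]]
top [[211. 173.]
 [205. 180.]
 [198. 189.]]
```

View pics/c1.png

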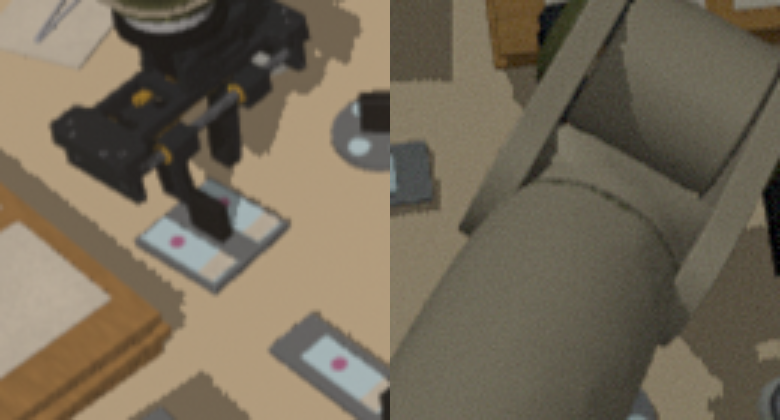

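The scene crop shows the fingers (tips near (178,200) and (225,165)) straddling the grip at (212,215). Descending and closing.

Request:
{"method": "arm_command", "body": {"commands": [[0.4,[1,-2,-10],0],[0.4,[0,0,-10],0],[0.4,[0,0,-10],0],[0.4,[0,0,-10],0],[0.4,[0,0,-10],0],[0.4,[0,0,-5],0],[0.2,[0,0,0],0],[0,[0,0,0],0],[0,[0,0,0],0],[0,[0,0,0],0]]}}

```text
t: 3.53
position: [0.6182, -0.2246, 0.0143]
orientation: [3.141, -0.001, 0.209]
force: [0.2, -0.5, -0.2]
opening: 0.0116
```

Request:
{"method": "arm_command", "body": {"commands": [[0,[0,0,0],0],[0,[0,0,0],0],[0,[0,0,5],0],[0,[0,0,10],0],[0,[0,0,15],0],[0,[0,0,20],0],[0,[0,0,20],0],[0,[0,0,10],0],[0,[0,0,0],0],[0,[0,0,0],0]]}}

```text
t: 4.37
position: [0.6179, -0.2244, 0.0937]
orientation: [3.141, -0.0, 0.209]
force: [-0.1, 0.5, -1.2]
opening: 0.0114
```

Request:
{"method": "arm_command", "body": {"commands": [[0,[0,10,5],-0.02],[0,[0,20,5],-0.03],[0,[0,30,5],-0.03],[0,[0,30,5],-0.03],[0,[0,30,0],-0.03],[0,[0,30,0],-0.03],[0,[0,30,0],-0.03],[0,[0,30,0],-0.03],[0,[0,30,0],-0.03],[0,[0,30,0],-0.03]]}}

```text
t: 5.2
position: [0.6171, 0.0471, 0.1121]
orientation: [-3.142, 0.003, -0.083]
force: [-0.5, 0.3, -0.0]
opening: 0.0111
```

Request:
{"method": "arm_command", "body": {"commands": [[0,[0,30,0],-0.03],[0,[0,30,0],-0.03],[0,[0,30,0],-0.03],[0,[0,30,0],-0.03],[0,[0,25,-5],-0.03],[0,[0,20,-10],-0.0088],[0,[2,12,-10],0],[0,[0,0,-10],0],[0,[0,0,0],0],[0,[0,0,0],0]]}}

```text
t: 6.03
position: [0.6197, 0.2212, 0.0775]
orientation: [3.14, 0.002, -0.241]
force: [0.0, 0.4, -1.8]
opening: 0.0118
```

Request:
{"method": "arm_command", "body": {"commands": [[0,[0,1.5,-12],0],[0,[0,0,-15],0],[0,[0,0,-12],0],[0,[0,0,-8],0],[0,[0,0,-5],0],[0,[0,0,-3],0],[0,[0,0,-1.5],0],[0,[0,0,-1],0],[0,[0,0,0],0],[0,[0,0,0],0]]}}

```text
t: 6.87
position: [0.6202, 0.2241, 0.0217]
orientation: [-3.141, -0.001, -0.24]
force: [-0.2, -0.6, -0.8]
opening: 0.0117
```

Request:
{"method": "arm_command", "body": {"commands": [[0,[0,-1,-1],0],[0,[0,0,-1],0],[0,[0,0,-1],0],[0,[0,0,-0.5],0],[0,[0,0,0],0],[0.1,[0,0,0],0],[0.2,[0,0,0],0],[0.4,[0,0,0],0],[0.4,[0,0,0],0],[0.4,[0,0,0],0]]}}

```text
t: 7.7
position: [0.6199, 0.2231, 0.0175]
orientation: [3.142, 0.0, -0.24]
force: [0.3, -0.6, -0.4]
opening: 0.0343
```

Request:
{"method": "arm_command", "body": {"commands": [[0.4,[0,0,10],0],[0.4,[0,0,20],0],[0.4,[0,0,30],0],[0.4,[0,-15,30],0.02],[0.4,[-12,-30,0],0.06],[0.4,[-12,-32,0],0.06],[0.4,[-12,-32,0],0.06],[0.4,[-12,-32,0],0.06],[0.4,[-12,-32,0],0.06],[0.4,[-12,-32,0],0.06]]}}

```text
t: 8.53
position: [0.5473, 0.0167, 0.1086]
orientation: [3.141, -0.001, 0.143]
force: [0.7, 0.5, 1.2]
opening: 0.0354
```

Request:
{"method": "arm_command", "body": {"commands": [[0.4,[-12,-32,0],0.06],[0.4,[-12,-32,0],0.07],[0.4,[-12,-32,0],0.07],[0.4,[-12,-32,-5],0.07],[0.4,[-12,-32,-10],0.07],[0.4,[-12,-32,-10],0.1],[0.4,[-12,-32,-10],0.1],[0.4,[-10,-18,-5],0.1],[0.4,[-5,0,0],0.1],[0.4,[0,0,0],0]]}}

```text
t: 9.37
position: [0.4481, -0.2249, 0.068]
orientation: [-3.141, 0.0, 0.881]
force: [-0.6, 0.5, 1.0]
opening: 0.0356
```

```bash
python3 - <<'E'
from h import *
a=shot("scene","s2");b=shot("top","t2");S=telemetry.get_state();print(S["position"],S["orientation"][2],S["opening"])
for n,im in(("scene",a),("top",b)):
    bl=blobs(im)
    for m,g,z in(("square",(620,223,-13.7),.004),("sqmat",(620,223,-13.7),0)):
        p,e=fit(n,bl,m,g,z); print(n,m,p.round(1),round(e,2))
c=[cv2.resize(a[140:240,230:350],None,fx=3.3,fy=3.3),cv2.resize(a[310:410,310:430],None,fx=3.3,fy=3.3)]
cv2.imwrite("pics/c2.png",np.hstack(c))
E
```

```text
[ 0.44929835 -0.22390706  0.06836534] 0.8768682564285828 0.03526930178069225
scene square [626.1 229.4 -13.2] 7.57
scene sqmat [618.4 223.1 -13.7] 0.47
top square [622.5 228.5 -16.1] 6.5
top sqmat [621.1 222.9 -13.8] 0.2
```

View pics/c2.png

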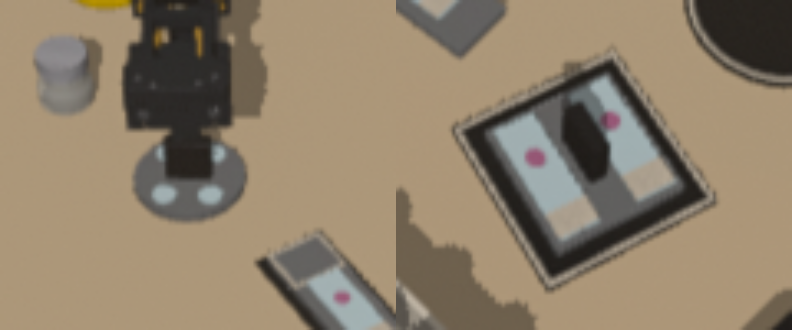

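The square holder sits centred in its outline, with even black margins around crop (585,170). The gripper lines up with the round holder's grip at (188,155). Descending.

Request:
{"method": "arm_command", "body": {"commands": [[0.4,[0,0,-10],0],[0.4,[0,0,-10],0],[0.4,[0,0,-10],0],[0.4,[0,0,-10],0],[0.4,[0,0,-10],0],[0.4,[0,0,-4],0],[0.2,[0,0,0],0],[0,[0,0,0],0],[0,[0,0,0],0],[0,[0,0,0],0]]}}

```text
t: 10.3
position: [0.4492, -0.2241, 0.0142]
orientation: [3.141, 0.0, 0.88]
force: [0.6, 0.2, -1.0]
opening: 0.0121
```

Request:
{"method": "arm_command", "body": {"commands": [[0,[0,0,0],0],[0,[0,0,0],0],[0,[0,0,5],0],[0,[0,0,10],0],[0,[0,0,15],0],[0,[0,0,20],0],[0,[0,0,20],0],[0,[0,0,10],0],[0,[0,0,0],0],[0,[0,0,0],0]]}}

```text
t: 11.13
position: [0.4489, -0.2239, 0.0938]
orientation: [3.141, 0.0, 0.88]
force: [0.1, -0.3, -0.6]
opening: 0.0118
```

Request:
{"method": "arm_command", "body": {"commands": [[0,[0,10,5],0],[0,[0,20,5],0],[0,[0,30,5],0],[0,[0,30,5],0],[0,[0,30,0],0],[0,[0,30,0],0],[0,[0,30,0],0],[0,[0,30,0],0],[0,[0,30,0],0],[0,[0,30,0],0]]}}

```text
t: 11.97
position: [0.4479, 0.0481, 0.1131]
orientation: [-3.14, 0.001, 0.88]
force: [0.3, -0.2, -1.9]
opening: 0.0115
```

Request:
{"method": "arm_command", "body": {"commands": [[0,[0,30,0],0],[0,[0,30,0],0],[0,[0,30,0],0],[0,[0,30,0],0],[0,[0,25,-5],0],[0,[2,20,-15],0],[0,[2,12,-15],0],[0,[0,3,-15],0],[0,[0,0,-10],0],[0,[0,0,0],0]]}}

```text
t: 12.8
position: [0.4511, 0.226, 0.0514]
orientation: [-3.139, 0.004, 0.881]
force: [-0.9, -0.2, -1.5]
opening: 0.0115
```

Request:
{"method": "arm_command", "body": {"commands": [[0,[0,0,-10],0],[0,[0,0,-8],0],[0,[0,0,-6],0],[0,[0,0,-4],0],[0,[0,0,0],0],[0,[0,0,0],0],[0,[0,0,0],0],[0,[0,0,0],0],[0,[0,0,0],0],[0,[0,0,0],0]]}}

```text
t: 13.63
position: [0.4531, 0.2261, 0.0259]
orientation: [3.141, -0.0, 0.88]
force: [-0.0, -0.0, -0.5]
opening: 0.0121
```

Request:
{"method": "arm_command", "body": {"commands": [[0,[0,0,-3],0],[0,[0,0,-2],0],[0,[0,0,-1.5],0],[0,[0,0,-1],0],[0,[0,0,0],0],[0.1,[0,0,0],0],[0.2,[0,0,0],0],[0.4,[0,0,0],0],[0.4,[0,0,0],0],[0.4,[0,0,0],0]]}}

```text
t: 14.47
position: [0.453, 0.2261, 0.0182]
orientation: [3.142, -0.0, 0.88]
force: [-0.7, 0.7, 0.2]
opening: 0.0346
```

Request:
{"method": "arm_command", "body": {"commands": [[0.4,[0,0,10],0],[0.4,[0,0,20],0],[0.4,[0,0,25],0],[0.4,[10,10,25],0.075],[0.4,[23,23,0],0.1],[0.4,[23,23,0],0.1],[0.4,[23,23,0],0.1],[0.4,[23,23,0],0.1],[0.4,[23,23,0],0.1],[0.4,[23,19,0],0.09]]}}

```text
t: 15.3
position: [0.6015, 0.3717, 0.0991]
orientation: [3.141, -0.0, 1.551]
force: [0.3, -0.8, 0.3]
opening: 0.035
```

```bash
python3 - <<'E'
from h import *
a=shot("scene","s3");b=shot("top","t3");S=telemetry.get_state();print(S["position"],S["orientation"][2])
c=[cv2.resize(a[270:370,370:490],None,fx=3.3,fy=3.3),cv2.resize(b[130:280,120:300],None,fx=2.2,fy=2.2)]
cv2.imwrite("pics/c3.png",np.hstack(c))
E
```

```text
[0.60264816 0.37195352 0.09782104] 1.5488759971841273
```

View pics/c3.png

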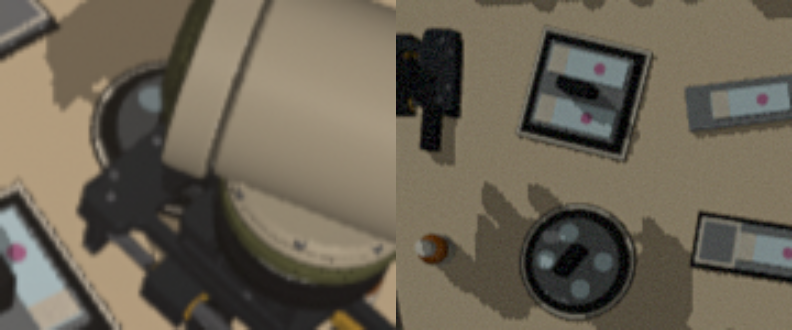

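The top crop shows the square holder (585,90) and the round holder (577,260) both well centred. Picking stick_a.

Request:
{"method": "arm_command", "body": {"commands": [[0.4,[-1.5,-1.5,-15],0],[0.4,[0,0,-20],0],[0.4,[0,0,-20],0],[0.4,[0,0,-15],0],[0.4,[0,0,-12],0],[0.4,[0,0,-8],0],[0.4,[0,0,0],0],[0.4,[0,0,0],0],[0.4,[0,0,0],0],[0.4,[0,0,0],0]]}}

```text
t: 16.23
position: [0.5999, 0.3688, 0.0094]
orientation: [3.14, -0.001, 1.545]
force: [-0.0, -0.5, 0.0]
opening: 0.0353
```

Request:
{"method": "arm_command", "body": {"commands": [[0.4,[1,0,-3],0],[0.4,[0,0,-2],0],[0.4,[0,0,-1],0],[0.2,[0,0,0],0],[0,[0,0,0],0],[0,[0,0,0],0],[0,[0,0,0],0],[0,[0,0,0],0],[0,[0,0,0],0],[0,[0,0,0],0]]}}

```text
t: 17.07
position: [0.6005, 0.3686, 0.0023]
orientation: [3.141, -0.0, 1.545]
force: [-0.0, -0.1, 0.5]
opening: 0.0157
```

Request:
{"method": "arm_command", "body": {"commands": [[0,[0,0,5],0],[0,[0,0,10],0],[0,[0,0,15],0],[0,[0,0,20],0],[0,[0,0,25],0],[0,[0,0,15],0],[0,[0,0,0],0],[0,[0,0,0],0],[0,[0,0,0],0],[0,[0,0,0],0]]}}

```text
t: 17.9
position: [0.5999, 0.3683, 0.0909]
orientation: [-3.14, 0.001, 1.545]
force: [0.6, -0.7, 0.0]
opening: 0.0156
```

Request:
{"method": "arm_command", "body": {"commands": [[0,[-5,-11,0],0],[0,[-10,-22,0],-0.02],[0,[-13,-28,0],-0.02],[0,[-13,-28,0],-0.02],[0,[-13,-28,0],-0.02],[0,[-13,-28,0],-0.02],[0,[-13,-28,0],-0.028],[0,[-13,-28,0],0],[0,[-13,-28,0],0],[0,[-13,-28,0],0]]}}

```text
t: 18.73
position: [0.4802, 0.1104, 0.0915]
orientation: [-3.14, 0.0, 1.417]
force: [1.5, -0.2, 0.4]
opening: 0.0159
```

Request:
{"method": "arm_command", "body": {"commands": [[0,[-8,-18,-5],0],[0,[-2,-6,-10],0],[0,[0,0,-15],0],[0,[0,0,-15],0],[0,[0,0,-10],0],[0,[0,0,-5],0],[0,[0,0,0],0],[0,[0,0,0],0],[0,[0,0,0],0],[0,[0,0,0],0]]}}

```text
t: 19.57
position: [0.4718, 0.0876, 0.0328]
orientation: [3.14, -0.0, 1.417]
force: [-0.2, 0.0, -0.4]
opening: 0.0159
```

```bash
python3 - <<'E'
from h import *
a=shot("scene","s4");b=shot("top","t4");S=telemetry.get_state();print(S["position"],S["orientation"])
c=[cv2.resize(a[200:320,280:420],None,fx=2.8,fy=2.8),cv2.resize(b[190:310,220:360],None,fx=2.8,fy=2.8)]
cv2.imwrite("pics/c4.png",np.hstack(c))
# lower board check from white outlines in first pictures: bright low-sat pixels near predicted outline
E
```

```text
[0.47169266 0.08761046 0.03266869] [ 3.14071267e+00 -7.30911080e-05  1.41732204e+00]
```

View pics/c4.png

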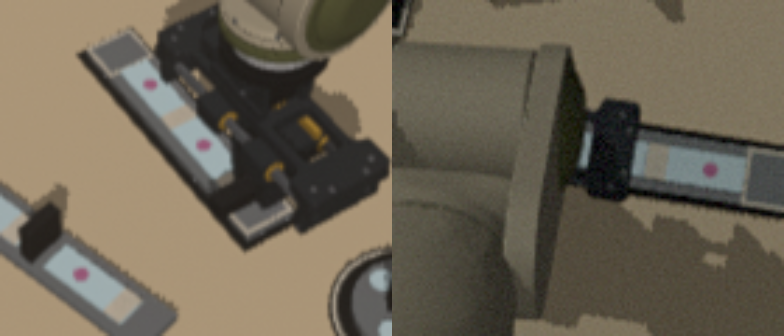

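The stick is held above the near outline, around scene crop (245,205). Lowering.

Request:
{"method": "arm_command", "body": {"commands": [[0,[0,0,-6],0],[0,[0,0,-5],0],[0,[0,0,-3],0],[0,[0,0,-2],0],[0,[0,0,-1],0],[0,[0,0,-1],0],[0,[0,0,0],0],[0,[0,0,0],0],[0,[0,0,0],0],[0,[0,0,0],0]]}}

```text
t: 20.5
position: [0.4715, 0.0876, 0.0143]
orientation: [3.141, -0.0, 1.417]
force: [0.6, -0.2, -0.3]
opening: 0.0156
```

Request:
{"method": "arm_command", "body": {"commands": [[0,[0,0,-0.4],0],[0,[0,0,-0.3],0],[0,[0,0,0],0],[0.2,[0,0,0],0],[0.24,[0,0,0],0],[0.28,[0,0,0],0],[0.3,[0,0,0],0],[0.3,[0,0,1],0],[0.3,[0,0,10],0],[0.3,[0,0,20],0]]}}

```text
t: 21.33
position: [0.4704, 0.0876, 0.044]
orientation: [-3.138, 0.0, 1.417]
force: [0.4, 0.4, -0.2]
opening: 0.0266
```

Request:
{"method": "arm_command", "body": {"commands": [[0.4,[0,0,30],0],[0.4,[0,-10,25],0],[0.4,[10,-35,0],0],[0.4,[10,-35,0],0.03],[0.4,[10,-35,0],0.03],[0.4,[10,-35,0],0.03],[0.4,[10,-35,0],0.03],[0.4,[10,-35,0],0.03],[0.4,[10,-35,0],0.02],[0.4,[10,-35,0],0]]}}

```text
t: 22.17
position: [0.5516, -0.2043, 0.1005]
orientation: [3.141, 0.0, 1.588]
force: [0.7, 0.6, -0.3]
opening: 0.0354
```

```bash
python3 - <<'E'
from h import *
a=shot("scene","s5");b=shot("top","t5");S=telemetry.get_state();print(S["position"],S["orientation"])
c=[cv2.resize(a[200:300,300:420],None,fx=3.3,fy=3.3),cv2.resize(b[200:300,230:350],None,fx=3.3,fy=3.3)]
cv2.imwrite("pics/c5.png",np.hstack(c))
E
```

```text
[ 0.5520673  -0.20704333  0.10022384] [3.13987956e+00 1.84440658e-03 1.58306206e+00]
```

View pics/c5.png

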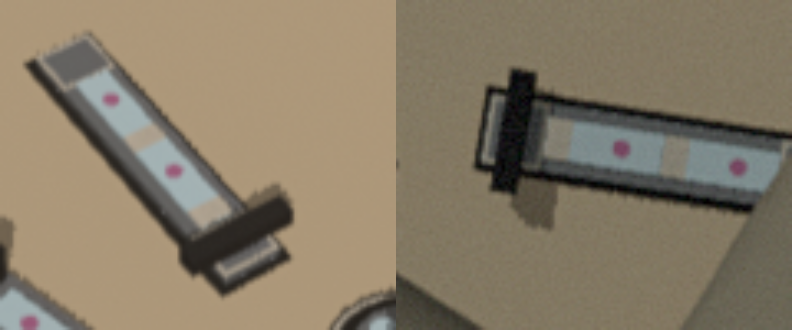

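stick_a lies squarely across the outlined end, at top crop (514,130), with a small overhang difference of about 1.5 mm. Next is stick_b.

Request:
{"method": "arm_command", "body": {"commands": [[0.4,[9,-30,-5],0.03],[0.4,[9,-30,-10],0.03],[0.4,[9,-30,-15],0.03],[0.4,[9,-30,-15],0.03],[0.4,[7,-30,-15],0.011],[0.4,[0,0,-10],0],[0.4,[0,0,-10],0],[0.4,[0,0,0],0],[0.4,[0,0,0],0],[0.4,[0,0,0],0]]}}

```text
t: 23.1
position: [0.595, -0.3515, 0.0208]
orientation: [3.141, 0.001, 1.719]
force: [-0.1, 0.3, -0.0]
opening: 0.0352
```

```bash
python3 - <<'E'
from h import *
a=shot("scene","s6");S=telemetry.get_state();print(S["position"],S["orientation"])
T=S["position"];print((w2p("scene",[T,[*T[:2],.016]])-[150,130])*4)
cv2.imwrite("pics/c6.png",cv2.resize(a[130:240,150:290],None,fx=4,fy=4))
E
```

```text
[ 0.59504169 -0.35172279  0.02098143] [3.14052811e+00 1.17836189e-03 1.71931196e+00]
[[226.00421875 235.50616485]
 [227.4277248  241.42497204]]
```

View pics/c6.png

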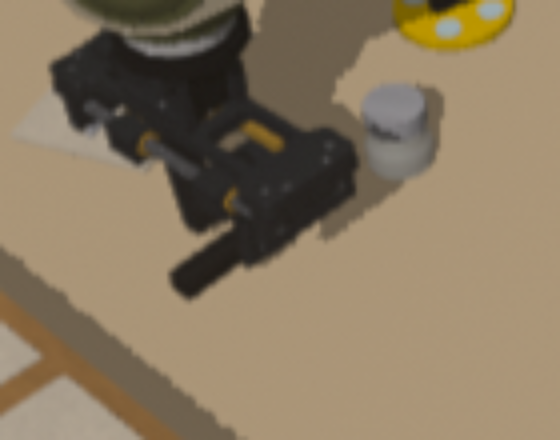

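The fingers straddle stick_b, whose end shows at (190,278), and the jar at (400,130) is clear. Correcting y by -5.5 mm, then grasping.

Request:
{"method": "arm_command", "body": {"commands": [[0.4,[0,-3,0],0],[0.4,[0,-2.5,0],0],[0.4,[0,0,-8],0],[0.4,[0,0,-6],0],[0.4,[0,0,-3.5],0],[0.2,[0,0,0],0],[0,[0,0,0],0],[0,[0,0,0],0],[0,[0,0,0],0],[0,[0,0,0],0]]}}

```text
t: 23.98
position: [0.5944, -0.3578, 0.0019]
orientation: [-3.141, -0.0, 1.718]
force: [-0.1, -0.6, 0.6]
opening: 0.0158
```

Request:
{"method": "arm_command", "body": {"commands": [[0,[0,0,0],0],[0,[0,0,5],0],[0,[0,0,10],0],[0,[0,0,15],0],[0,[0,0,20],0],[0,[0,0,25],0],[0,[0,0,15],0],[0,[0,0,0],0],[0,[0,0,0],0],[0,[0,0,0],0]]}}

```text
t: 24.82
position: [0.5941, -0.3576, 0.091]
orientation: [-3.141, -0.001, 1.718]
force: [-0.1, 0.4, -0.6]
opening: 0.0158
```

Request:
{"method": "arm_command", "body": {"commands": [[0,[-6,10,0],-0.02],[0,[-12,20,0],-0.03],[0,[-15,25,0],-0.03],[0,[-15,25,0],-0.04],[0,[-15,25,0],-0.04],[0,[-15,25,0],-0.04],[0,[-15,25,0],-0.04],[0,[-15,25,0],-0.03],[0,[-15,25,0],-0.031],[0,[-14,25,0],0]]}}

```text
t: 25.65
position: [0.4558, -0.1264, 0.0909]
orientation: [-3.139, -0.001, 1.415]
force: [0.7, -0.3, -0.8]
opening: 0.0158
```

Request:
{"method": "arm_command", "body": {"commands": [[0,[-10,17,-5],0],[0,[-4,8,-10],0],[0,[-1,2,-15],0],[0,[0,0,-15],0],[0,[0,0,-10],0],[0,[0,0,-5],0],[0,[0,0,0],0],[0,[0,0,0],0],[0,[0,0,0],0],[0,[0,0,0],0]]}}

```text
t: 26.48
position: [0.4427, -0.1011, 0.0325]
orientation: [3.141, 0.0, 1.417]
force: [0.4, 0.7, -0.8]
opening: 0.0154
```

Request:
{"method": "arm_command", "body": {"commands": [[0,[0,0.5,-6],0],[0,[0,0,-5],0],[0,[0,0,-3],0],[0,[0,0,-2],0],[0,[0,0,-1],0],[0,[0,0,-1],0],[0,[0,0,0],0],[0,[0,0,0],0],[0,[0,0,0],0],[0,[0,0,0],0]]}}

```text
t: 27.32
position: [0.4425, -0.1005, 0.0141]
orientation: [3.141, 0.0, 1.417]
force: [0.9, 1.0, -0.2]
opening: 0.0154
```

Request:
{"method": "arm_command", "body": {"commands": [[0,[0,0,-0.4],0],[0,[0,0,-0.2],0],[0,[0,0,0],0],[0.2,[0,0,0],0],[0.24,[0,0,0],0],[0.28,[0,0,0],0],[0.3,[0,0,0],0],[0.3,[0,0,1],0],[0.3,[0,0,10],0],[0.3,[0,0,20],0]]}}

```text
t: 28.15
position: [0.4415, -0.1, 0.044]
orientation: [-3.138, -0.001, 1.417]
force: [-0.2, 1.0, 0.7]
opening: 0.0268
```

Request:
{"method": "arm_command", "body": {"commands": [[0.4,[0,0,20],0],[0.4,[5,5,25],0],[0.4,[20,12,15],0.03],[0.4,[25,15,0],0.04],[0.4,[25,15,0],0.04],[0.4,[25,15,0],0.04],[0.4,[25,15,0],0.04],[0.4,[25,15,-5],0.04],[0.4,[20,11,-10],0.03],[0.4,[6,4,-10],0.016]]}}

```text
t: 28.98
position: [0.6204, 0.0081, 0.0798]
orientation: [3.139, 0.0, 1.696]
force: [-0.7, -0.5, 0.4]
opening: 0.0351
```

```bash
python3 - <<'E'
from h import *
a=shot("scene","s7");b=shot("top","t7");S=telemetry.get_state();print(S["position"],S["orientation"])
T=S["position"];print((w2p("scene",[T,[*T[:2],.044]])-[240,200])*2.8)
cv2.imwrite("pics/c7.png",np.hstack([cv2.resize(a[200:330,240:390],None,fx=2.6,fy=2.6),cv2.resize(b[190:320,230:380],None,fx=2.6,fy=2.6)]))
E
```

```text
[0.61767811 0.00720038 0.0778538 ] [-3.13857429e+00 -8.84939426e-04  1.69428974e+00]
[[146.43509414 188.69000266]
 [148.64504224 216.90060584]]
```

View pics/c7.png

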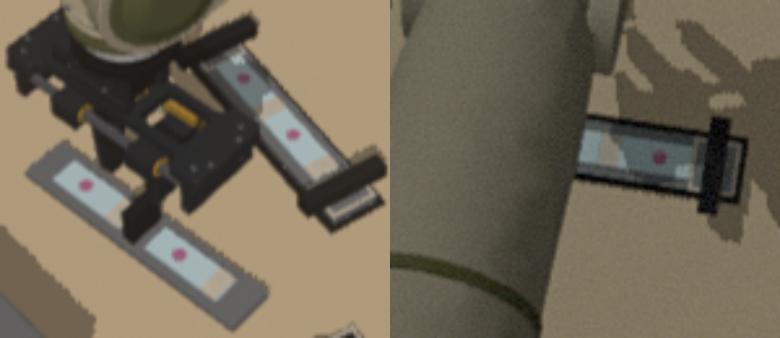

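Both sticks are squarely across the outlined ends, at scene crop (205,45) and (340,190). The long holder's grip, at (140,215), is under the fingers. Grasping it.

Request:
{"method": "arm_command", "body": {"commands": [[0.4,[0,0,-12],0],[0.4,[0,0,-14],0],[0.4,[0,0,-14],0],[0.4,[0,0,-12],0],[0.4,[0,0,-8],0],[0.4,[0,0,-4],0],[0.2,[0,0,0],0],[0,[0,0,0],0],[0,[0,0,0],0],[0,[0,0,0],0]]}}

```text
t: 29.92
position: [0.6188, 0.0065, 0.0161]
orientation: [3.14, 0.0, 1.693]
force: [-0.1, -1.0, 2.1]
opening: 0.0115
```

Request:
{"method": "arm_command", "body": {"commands": [[0,[0,0,0],0],[0,[0,0,0],0],[0,[0,0,5],0],[0,[0,0,10],0],[0,[0,0,15],0],[0,[0,0,20],0],[0,[0,0,20],0],[0,[0,0,10],0],[0,[0,0,0],0],[0,[0,0,0],0]]}}

```text
t: 30.75
position: [0.6183, 0.0066, 0.0953]
orientation: [3.141, 0.0, 1.693]
force: [0.7, 0.6, -1.4]
opening: 0.0119
```

Request:
{"method": "arm_command", "body": {"commands": [[0,[-6,0,0],-0.02],[0,[-12,-1,0],-0.03],[0,[-18,-1.5,0],-0.03],[0,[-20,-2,0],-0.03],[0,[-22,-2,0],-0.04],[0,[-22,-2,0],-0.04],[0,[-22,-2,0],-0.03],[0,[-20,-1.5,0],-0.03],[0,[-12,-1,0],-0.026],[0,[-6,0,0],0]]}}

```text
t: 31.58
position: [0.4562, -0.0062, 0.0945]
orientation: [-3.139, -0.0, 1.415]
force: [0.7, -0.1, -0.9]
opening: 0.0117
```

Request:
{"method": "arm_command", "body": {"commands": [[0,[0,0,-5],0],[0,[0,0,-10],0],[0,[0,0,-12],0],[0,[0,0,-8],0],[0,[0,0,-5],0],[0,[0,0,0],0],[0,[0,0,0],0],[0,[0,0,0],0],[0,[0,0,0],0],[0,[0,0,0],0]]}}

```text
t: 32.42
position: [0.4587, -0.0065, 0.0558]
orientation: [3.141, 0.0, 1.417]
force: [-0.3, -0.3, -1.0]
opening: 0.0119
```

```bash
python3 - <<'E'
from h import *
a=shot("scene","s8");b=shot("top","t8");S=telemetry.get_state();print(S["position"],S["orientation"])
cv2.imwrite("pics/c8.png",np.hstack([cv2.resize(a[190:310,280:420],None,fx=2.8,fy=2.8),cv2.resize(b[190:310,240:380],None,fx=2.8,fy=2.8)]))
E
```

```text
[ 0.45857462 -0.00648209  0.0556683 ] [3.14109044e+00 7.24516916e-05 1.41717724e+00]
```

View pics/c8.png

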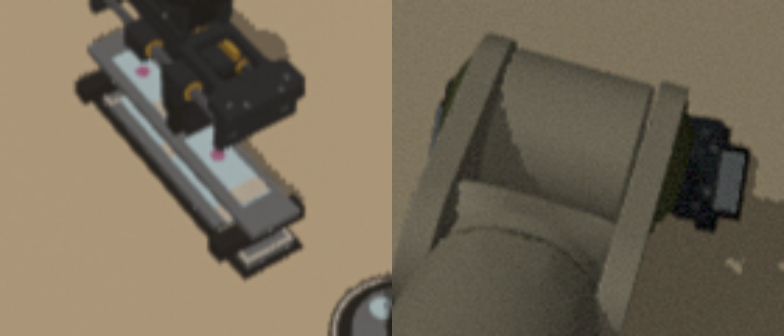

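The holder is parallel to the lower board and above both sticks. Lowering gently.

Request:
{"method": "arm_command", "body": {"commands": [[0,[-0.5,0,-4],0],[0,[0,0,-3],0],[0,[0,0,-2],0],[0,[0,0,-1],0],[0,[0,0,-1],0],[0,[0,0,-0.5],0],[0,[0,0,0],0],[0,[0,0,0],0],[0,[0,0,0],0],[0,[0,0,0],0]]}}

```text
t: 33.35
position: [0.458, -0.0064, 0.044]
orientation: [3.141, 0.0, 1.417]
force: [1.4, -0.2, -1.0]
opening: 0.0115
```

Request:
{"method": "arm_command", "body": {"commands": [[0,[0,0,-0.5],0],[0,[0,0,-0.5],0],[0,[0,0,0],0],[0,[0,0,0],0],[0,[0,0,0],0],[0,[0,0,0],0],[0,[0,0,0],0],[0,[0,0,0],0],[0,[0,0,0],0],[0,[0,0,0],0]]}}

```text
t: 34.18
position: [0.458, -0.0064, 0.0431]
orientation: [3.141, 0.0, 1.417]
force: [-1.5, 0.5, 5.9]
opening: 0.0122
```

Contact is felt (5.9 N at z = 43). Releasing and withdrawing.

Request:
{"method": "arm_command", "body": {"commands": [[0.1,[0,0,0],0],[0.2,[0,0,0],0],[0.3,[0,0,0],0],[0.4,[0,0,0],0],[0.4,[0,0,0],0],[0.4,[0,0,2],0],[0.4,[0,0,10],0],[0.4,[0,0,20],0],[0.4,[0,0,30],0],[0.4,[0,0,30],0]]}}

```text
t: 35.02
position: [0.4574, -0.0063, 0.1358]
orientation: [-3.14, -0.0, 1.417]
force: [0.9, -0.1, 0.6]
opening: 0.035
```

Request:
{"method": "arm_command", "body": {"commands": [[0.4,[0,0,30],0],[0.4,[0,0,30],0],[0.4,[-10,-35,10],0],[0.4,[-10,-35,0],0],[0.4,[-10,-35,0],0],[0.4,[-10,-35,0],0],[0.4,[-10,-35,0],0],[0.4,[-10,-35,0],0],[0.4,[-10,-35,0],0],[0.4,[-10,-35,0],0]]}}

```text
t: 35.85
position: [0.377, -0.2881, 0.2051]
orientation: [3.141, 0.0, 1.417]
force: [0.6, 0.6, 0.7]
opening: 0.0352
```

Request:
{"method": "arm_command", "body": {"commands": [[0.4,[-8,-35,0],0],[0.4,[-8,-35,0],0],[0.4,[-8,-35,0],0],[0.4,[-8,-35,0],0],[0.4,[0,0,0],0],[0.4,[0,0,0],0],[0.4,[0,0,0],0],[0.4,[0,0,0],0],[0.4,[0,0,0],0],[0.4,[0,0,0],0]]}}

```text
t: 36.68
position: [0.3464, -0.4257, 0.2052]
orientation: [3.141, 0.0, 1.418]
force: [-0.5, -0.6, -0.2]
opening: 0.0354
```

```bash
python3 - <<'E'
from h import *
a=shot("scene","s9");b=shot("top","t9");S=telemetry.get_state();print(S["position"])
def hullpoly(n,m,p,z): return cv2.convexHull((w2p(n,place(m,p,z))).astype(np.float32))
o=[]
for n,im,(x,y,w,h) in(("scene",a,(270,180,230,220)),("top",b,(160,125,240,160))):
    s=3.3; c=cv2.resize(im[y:y+h,x:x+w],None,fx=s*(1 if n=="top" else .5)*0+ (1.7),fy=1.7,interpolation=cv2.INTER_CUBIC); o.append(c)
H=max(c.shape[0] for c in o); o=[cv2.copyMakeBorder(c,0,H-c.shape[0],0,0,0) for c in o]
cv2.imwrite("pics/c9.png",np.hstack(o))
# grey holder masks (board, not dark mat) : fit square/round by centroid of non-black pixels inside mat
for n,im in(("scene",a),("top",b)):
    up=cv2.resize(im,None,fx=4,fy=4,interpolation=cv2.INTER_CUBIC)
    for m,mm,g in(("square","sqmat",(.620,.2229,np.radians(-13.7))),("round","rdmat",(.4535,.2258,0))):
        bl=blobs(im); p,e=fit(n,bl,mm,(g[0]*1e3,g[1]*1e3,np.degrees(g[2])))
        q=p/[1e3,1e3,180/np.pi]
        sh=place(mm,q); ins=np.array(sh); ins[:,:2]=(sh[:,:2]-q[:2])*.88+q[:2]; ins[:,2]=.004
        msk=np.zeros(up.shape[:2],np.uint8); cv2.fillConvexPoly(msk,cv2.convexHull(((w2p(n,ins)+.5)*4-.5).astype(np.int32)),1)
        v=up.max(2); t,_=cv2.threshold(v[msk>0],0,255,cv2.THRESH_OTSU)
        br=((v>max(28,t*.55))&(msk>0)).astype(np.uint8)
        cs,_=cv2.findContours(br,cv2.RETR_EXTERNAL,cv2.CHAIN_APPROX_NONE); c=cv2.convexHull(np.vstack([k for k in cs if cv2.contourArea(k)>300]))[:,0]
        w=p2w(n,(c+.5)/4-.5,.012)*1e3; r=cv2.minAreaRect(w.astype(np.float32))
        print(n,m,"mat",p.round(1),"holder",np.round(r[0],1),np.round(r[1],1),round(r[2],1),"thr",t)
    bl=blobs(im)
    print(n,"jar",fit(n,bl,"jar",(462,-360,0))[0].round(1))
E
```

```text
[ 0.34623855 -0.4259763   0.20513037]
scene square mat [618.5 223.1 -13.8] holder [620.1 224.9] [86.9 86.1] 76.2 thr 106.0
scene round mat [451.8 226.    3.4] holder [454.3 225. ] [94.5 93.6] 2.7 thr 75.0
scene jar [ 4.619e+02 -3.594e+02 -4.000e-01]
top square mat [621.  222.6 -13.7] holder [620.7 222.2] [86.1 86.8] 76.0 thr 71.0
top round mat [ 4.547e+02  2.259e+02 -1.000e-01] holder [454.8 225.8] [86.8 85.9] 37.8 thr 54.0
top jar [ 462.8 -360.2    0. ]
```

View pics/c9.png

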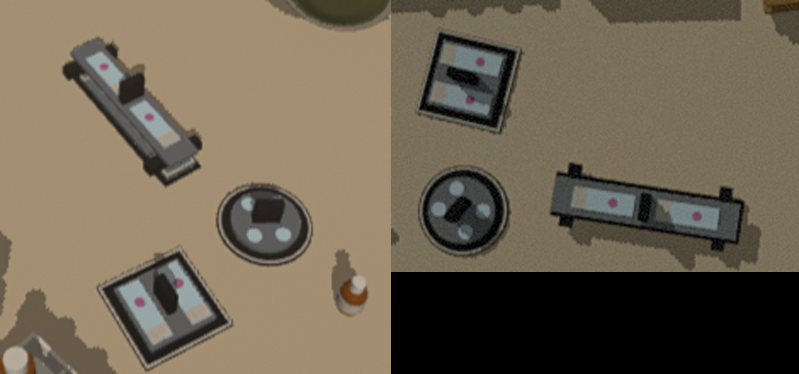

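Square and round holders are centred within about 2 mm. Now a numeric check of the upper board against the lower one.

```bash
python3 - <<'E'
from h import *
for n,lo in(("top",(458.3,-6.8,81.1)),("scene",(455.7,-7.2,81.3))):
    im=cv2.imread(f"pics/{'t9' if n=='top' else 's9'}.png"); up=cv2.resize(im,None,fx=4,fy=4,interpolation=cv2.INTER_CUBIC)
    q=np.array([lo[0]/1e3,lo[1]/1e3,np.radians(lo[2])]); P=place("lower",q); P[:,:2]=(P[:,:2]-q[:2])*[1.1,1.1]+q[:2]
    P[:,2]=.03
    msk=np.zeros(up.shape[:2],np.uint8); cv2.fillConvexPoly(msk,cv2.convexHull(((w2p(n,P)+.5)*4-.5).astype(np.int32)),1)
    s=cv2.cvtColor(up,cv2.COLOR_BGR2HSV); br=((s[:,:,1]<60)&(s[:,:,2]>(48 if n=="top" else 80))&(msk>0)).astype(np.uint8)
    br=cv2.morphologyEx(br,cv2.MORPH_OPEN,np.ones((9,9)))
    cs,_=cv2.findContours(br,cv2.RETR_EXTERNAL,cv2.CHAIN_APPROX_NONE); c=np.vstack([k for k in cs if cv2.contourArea(k)>3000])[:,0]
    r=cv2.minAreaRect((p2w(n,(c+.5)/4-.5,.035)*1e3).astype(np.float32)); print(n,[np.round(k,1) for k in r],"lower",lo)
E
```

```text
top [array([457.3,  -5. ]), array([230.9,  45.7]), np.float64(81.3)] lower (458.3, -6.8, 81.1)
scene [array([462.5,   2.2]), array([245.5,  56.5]), np.float64(81.2)] lower (455.7, -7.2, 81.3)
```

The clean top-view fit gives an offset of about 2 mm and 0.2°. The scene fit picked up the lower board (245 x 56 mm), so I discount it. The jar and vial are unmoved. Handing in.

```bash
python3 -c "
from rig import workorder; print(workorder.hand_in())"
```

```text
the job is handed in; nothing more can be done
None
```

The job is done and handed in at about 37 s. The square and round holders are on their mats. Both sticks lie across the outlined ends of the lower board, and the long holder rests on them.

What the last checks showed:
- **Square holder:** the top camera puts it within 0.5 mm of the mat centre and the scene camera within about 2.5 mm. Its edges are parallel to within 0.3°.
- **Round holder:** the top camera puts it within 0.2 mm of centre. The scene camera said 2.7 mm, but its outline came out at 94 mm for an 84 mm disc, so that reading is unreliable.
- **Long holder:** the top camera puts it about 2 mm and 0.2° off the lower board. I discarded the scene camera's fit because it merged the upper board with the lower one. I judged the board level by eye in the last picture and did not measure it. It touched down at the expected height, with a contact force of 5.9 N.
- **Sticks:** by eye, stick_a overhangs the two edges unequally by about 1.5 mm and sits about 1.5 mm further out than planned. stick_b overhangs nearly evenly.
- **Jar and vial:** the jar measured unmoved. The vial was compared by eye only, because its position fit failed at the start; it looks unmoved and is still standing.

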